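Probe a heater insert for its tube well and hold it well-up

ROBOT

A 7-joint arm with a two-finger parallel gripper is mounted at the origin on the work surface. World frame = base frame: x ahead of the robot, y to its left, z up, the work surface at z = 0. Lengths are in m, angles in rad, forces in N, time in s.
With the tool pointing down it reaches from about 0.35 to 0.9 m from the base axis. Payload 8.1 kg.
Tool frame: the origin (TCP) lies at the centre of the arm's flange, where the gripper is bolted on; the fingertips stand 178 mm ahead of it and the grasp point (between the pads) lies 159 mm ahead of it; z points along the fingers, y is the line along which they close (so a half turn about z gives the same grasp; the last joint's range is limited). The gripper opens to 92 mm and grips with 3 to 60 N. Pads are 19 mm wide; open, the fingers measure 130 mm over their backs; the gripper's body (75 mm by 190 mm) begins 47 mm behind the grasp point.
Start: joints at [1.007, 0.434, 0.025, 1.573, -0.012, 1.134, -0.075], TCP at [0.278, -0.56, 0.405] pointing down, gripper open.
Joint ranges: [-2.62, 2.62], [-0.44, 2.09], [-1.27, 1.32], [0.08, 2.57], [-1.32, 4.46], [0.12, 2], [-2.74, 2.74]. Speed limits (rad/s): [2.22, 2.22, 3.01, 3.01, 3.14, 3.14, 3.14].

INTERFACE

Orientations are given as a rotation vector (axis times angle).
In Python, from cell import arm gives the robot as it stands. The module is installed in compiled form; this text tells all that it offers.
- The arm moves only by the shell command python3 -m inch 'ROWS' [FORCE]. ROWS is text: rows parted by semicolons, each of 5 numbers parted by spaces: the shift along the tool's x, y, z in m, then the turn about the tool's z in rad, then the finger opening in m, from 0 to 0.0918. In form: x y z roll fingers; .... A call has 1 to 5 rows; each row is the pose to reach, as a shift and turn from the pose commanded when the call began, along the tool's axes at that moment; what a row does not reach only later rows make up. A row lasts 1/10 s, in which the tool goes at most 50 mm and 8.59 degrees, less where a joint would pass 70% of its speed; a pose out of reach is approached as far as the arm can. A call with a gripper value outside its range is refused whole. The fingers move at their own pace and stop on an object; FORCE is the grip in N (left out, the last holds). Time passes only in rows, so rows that repeat a pose let the fingers close. It gives the time, the measured TCP pose, the force, the opening and the grip force at its end, in the units of the state.
- arm.observe(): the state, without advancing time (a new reading comes with each control period).
- arm.get_image(name): name is "scene" or "top"; returns the picture (384x512x3 uint8, red, green, blue); there is no depth.
- arm.get_calibration(name): a dict with "intrinsics" (3x3 intrinsics, pixels), "pose" (4x4, takes a point from camera to world coordinates). Camera axes: x right, y up, looking along -z (the intrinsics and any distortion apply to the point x, -y, -z); pixel columns grow to the right and rows downward; lengths in m; the calibration is good to about 2 mm. A picture is of the moment at which its call begins. get_calibration takes no time and is no camera call.
- arm.sign_off(): hands the job in; it is judged then, once.
Trained networks look in the newest picture that a camera, given by its name, has taken for a name from the list of things; names that differ only in an ending like _2 or _b are one class to them, and where a whole thing is asked for, a point or a joint stands for the part that bears it (a point fixed in the world has none). Each returns a list of dicts, best first, with "conf" (0 to 1); they miss things now and then, are a little off and sometimes report something else, mostly with a low value. They report only what shows in the picture. A call takes as long as a camera call. They do not tell look-alikes from the thing itself.
- arm.look_for(camera, query): "point" ([row, column] in pixels, amid what is visible of it).
- arm.silhouettes(camera, query): "region" (384x512 bool, what is visible of it) and "point" ([row, column] in pixels, amid what is visible of it).
- arm.place_of(camera, query): "point" ([row, column] in pixels: a listed point, or the origin of a listed thing).
The state is a dict: "clock": time; "joints": joint angles; "dq": joint speeds; "joint_efforts": joint torques, N m; "position": TCP position; "ee_rot": TCP orientation; "force": force on the tool from outside, world axes, zero at the start; "ft_torque": the same for the moment, N m; "width": opening from 0.0 (shut) to 1.0 (fully open); "gripper_force": force on a finger pad.
Only numpy, scipy, OpenCV 4.12 (cv2) and the standard library are available. Lean on these libraries where they do the work, as an engineer would, in place of code of your own. Each camera call takes 0.05 s, during which the arm holds its last target. There are 200 camera calls.

TASK

One end of the aluminium insert in the jig's work rest has a deep blind well for a sample tube, the other only a shallow dimple: while it lies there, slide the carriage up until its pin will go no further into the insert's end, to feel which end it is, then draw the carriage right back to its rear stop. Then pick that insert up, turn it so that the well points straight up, ready for a tube, and finish while still holding it like that in the gripper, still, about 20 cm above the bench. Leave the other insert in its waiting rest and everything else where it stands.

Things in the scene. Friction and masses are not known exactly. Their poses are not given: they have to be found in the camera images.
- insert_1_mid (a point): One of two identical plain aluminium heater inserts: cylinder, 34 mm diameter, 56 mm long, about 0.12 kg, lying level. One end has a blind well 16 mm wide, 28 mm deep, the other a dimple 16 mm wide, 4 mm deep. This point is the middle of the cylinder (half-way along, on its axis); its x axis runs along the cylinder.
- insert_2_mid (a point): One of two identical plain aluminium heater inserts: cylinder, 34 mm diameter, 56 mm long, about 0.12 kg, lying level. One end has a blind well 16 mm wide, 28 mm deep, the other a dimple 16 mm wide, 4 mm deep. This point is the middle of the cylinder (half-way along, on its axis); its x axis runs along the cylinder.
- insert_1: The same insert as point insert_1_mid; this origin lies 17 mm off its axis, underneath at the start. One insert lies in the jig's work rest, the other in its waiting rest; which is which varies, and their wells point opposite ways along the rail.
- insert_2: The same insert as point insert_2_mid; this origin lies 17 mm off its axis, underneath at the start. One insert lies in the jig's work rest, the other in its waiting rest; which is which varies, and their wells point opposite ways along the rail.
- jig: Fixed checking jig: a grey base plate 170 x 220 mm, 10 mm thick, origin at the centre of its underside on the bench. Its y axis runs along the rail, from the carriage towards the work rest. Two parallel rests stand on it, 100 mm apart along its x axis: the work rest in line with the carriage (x -50 mm, on the robot's side) and the waiting rest (x +50 mm).
- work_rest (a point): Centre of an insert lying in the work rest, 45 mm above the bench; axes as the jig's, z up. The rest is a narrow V cradle, 30 mm wide, under the insert only, so fingers can pass on both sides of it, down to 12 mm above the bench. 1.5 mm beyond the insert's end away from the carriage stands a stop plate, 20 mm wide, 8 mm thick, top 52 mm above the bench.
- wait_rest (a point): Centre of an insert lying in the waiting rest, a cradle like the work rest, 45 mm above the bench; axes as the jig's.
- carriage (a joint): Travel of the carriage along the rail in m: 0 at its rear stop, growing towards the work rest up to 0.062 at its front stop. Friction about 2 N, stays where it is left. The pin reaches the insert's end face at about 0.040; it stops at about 0.044 to 0.046 in the dimple, and goes on to the front stop at 0.062 in the well.
- post (a point): Centre of the black square post by which the carriage is gripped from above: 16 x 16 mm, 42 mm tall, top 97 mm above the bench; this point is 19 mm below its top. Axes as the jig's. The aluminium carriage block under it is 32 x 40 mm, top 56 mm above the bench; a steel pin of 8 mm diameter sticks out 33 mm from its front, 45 mm above the bench.
- vial: Small capped white vial, 19 mm wide, 38 mm tall, standing on the jig's plate; origin under its foot. Leave alone.
- stopper: Black rubber stopper, 34 mm wide, 28 mm tall, on the bench beside the jig; origin under its foot. Leave alone.
- plate_1: Pale well plate with pink wells, 86 x 128 x 18 mm; origin at the centre of its underside. Leave alone.
- plate_2: Pale well plate with pink, violet and empty wells, 86 x 128 x 18 mm; origin at the centre of its underside. Leave alone.
- bottle: Glass bottle with a red cap, 86 mm wide, 170 mm tall; origin under its foot. Leave alone.
- beaker: Small glass beaker, 50 mm wide, 60 mm tall; origin under its foot. Leave alone.
- pipette: White pipette lying on the bench, 26 mm thick, 250 mm long; origin on the bench under its thick part. Leave alone.
Mind the look-alikes: they are no part of the job. Leave any pink look-alike of the insert_2 alone.

How it is judged:
By the outcome, as a careful person would: the job done as asked, in the order asked, and still so for the second after the job is handed in, while the arm keeps its last pose, push and grip.
It also fails if it takes over 45 s, if anything falls off the work surface, if the arm or the gripper's body presses on something with over 40 N, if the wrist force passes 120 N, or if a joint passes its speed limit or range.

## Working session

There is one attempt and no reset: what is moved stays moved. The work goes in short steps, Python scripts to look and compute and a shell command to move; the robot and the scene stay as the last step left them, time stands still between calls to the robot, and variables do not carry over. Pictures are saved under pics/ and viewed, at most 10 in all, crops included, and the job is handed in when it is done.

```bash
mkdir -p pics; cat > h.py <<'E'
import numpy as np, cv2
from cell import arm
def ray(cam,px,z):
    c=arm.get_calibration(cam); K=np.array(c['intrinsics']);T=np.array(c['pose'])
    d=np.linalg.inv(K)@[px[1],px[0],1]; d=T[:3,:3]@[d[0],-d[1],-d[2]]; o=T[:3,3]
    return o+d*(z-o[2])/d[2]
def proj(cam,p):
    c=arm.get_calibration(cam); K=np.array(c['intrinsics']);T=np.array(c['pose'])
    q=T[:3,:3].T@(np.array(p)-T[:3,3]); q=K@[q[0],-q[1],-q[2]]; return q[1]/q[2],q[0]/q[2]
def save(cam,n):
    im=arm.get_image(cam)[:,:,::-1]; cv2.imwrite(f'pics/{n}.png',im); return im
E
python3 - <<'E'
from h import *
np.set_printoptions(precision=4,suppress=True)
print(arm.observe())
a=save('top','t1');b=save('scene','s1')
for cam in('top','scene'):
    print(cam,np.array(arm.get_calibration(cam)['pose']))
    for q,z in(('insert_1_mid',.045),('work_rest',.045),('wait_rest',.045),('post',.078),('jig',0),('stopper',0),('vial',.01)):
        for r in arm.place_of(cam,q)[:4]: print(q,np.round(r['point'],1),round(r['conf'],2),ray(cam,r['point'],z))
E
```

```text
{'clock': 0.0, 'joints': array([ 1.0074,  0.4352,  0.025 ,  1.5741, -0.0116,  1.134 , -0.0751]), 'dq': array([ 0.    ,  0.0009, -0.0007,  0.0005, -0.0011,  0.0007,  0.0002]), 'joint_efforts': array([  0.001 , -66.7831,   0.9858, -31.4451,  -0.0604,   0.0431,
         0.0001]), 'position': array([ 0.2778, -0.5596,  0.4039]), 'ee_rot': array([-3.0571, -0.717 ,  0.0008]), 'force': array([-0.3528,  0.1266, -0.6934]), 'ft_torque': array([ 0.0186, -0.0157, -0.0037]), 'gripper_force': 0.0, 'width': 1.0044741108958086}
top [[-0.0267  0.9904 -0.1353  0.3219]
 [-0.9996 -0.0258  0.008   0.0157]
 [ 0.0045  0.1355  0.9908  1.4056]
 [ 0.      0.      0.      1.    ]]
insert_1_mid [237.7 130.4] 0.47 [0.3625 0.4486 0.045 ]
insert_1_mid [165.  242.3] 0.45 [0.6111 0.0527 0.045 ]
work_rest [195.9 245.6] 0.61 [0.4991 0.0434 0.045 ]
wait_rest [173.7 384.1] 0.7 [ 0.5663 -0.454   0.045 ]
wait_rest [166.4 244.7] 0.62 [0.6057 0.0442 0.045 ]
wait_rest [162.3 268.3] 0.19 [ 0.6185 -0.0408  0.045 ]
post [188.4 280.2] 0.65 [ 0.5179 -0.0779  0.078 ]
post [192.9 247.3] 0.62 [0.5051 0.0366 0.078 ]
post [164.6 268. ]
[... 369 characters left out ...]
.5258  0.8506  1.2111]
 [ 0.      0.      0.      1.    ]]
insert_1_mid [234.4 238.2] 0.59 [0.6098 0.0591 0.045 ]
work_rest [216.6 268.3] 0.59 [0.5134 0.0467 0.045 ]
wait_rest [234.  241.6] 0.75 [0.6012 0.0621 0.045 ]
post [181.7 245.7] 0.67 [ 0.528  -0.0628  0.078 ]
post [215.  270.2] 0.49 [0.5158 0.0605 0.078 ]
post [212.8 220.7] 0.4 [ 0.6302 -0.0037  0.078 ]
post [213.4 266. ] 0.31 [0.5236 0.0513 0.078 ]
jig [216.9 240. ] 0.69 [ 0.5729 -0.0096  0.    ]
jig [233.1 240. ] 0.59 [ 0.5949  0.0365 -0.    ]
jig [235.5 239.5] 0.49 [0.5993 0.0426 0.    ]
stopper [256.5 284. ] 0.71 [0.5193 0.1527 0.    ]
vial [234.  240.4] 0.6 [0.5971 0.0442 0.01  ]
vial [209.7 219.6] 0.57 [ 0.6165 -0.051   0.01  ]
```

View pics/t1.png

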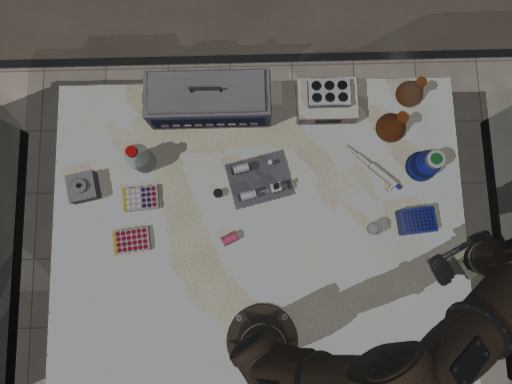

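View pics/s1.png

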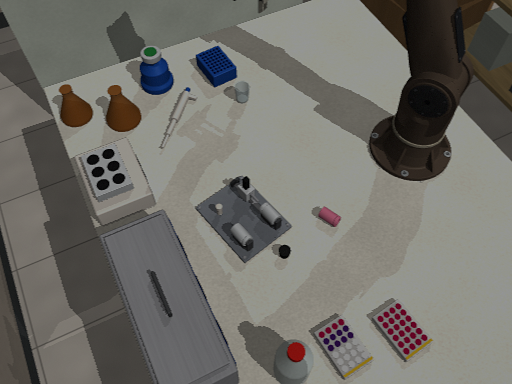

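```bash
python3 - <<'E'
from h import *
np.set_printoptions(precision=4,suppress=True)
t=cv2.imread('pics/t1.png');s=cv2.imread('pics/s1.png')
A=cv2.resize(t[140:220,205:310],None,fx=5,fy=5,interpolation=cv2.INTER_CUBIC)[:,:400]
A=cv2.resize(t[145:215,215:300],(400,330),interpolation=cv2.INTER_CUBIC)
B=cv2.resize(s[170:265,190:305],(400,330),interpolation=cv2.INTER_CUBIC)
cv2.imwrite('pics/c1.png',np.hstack([A,B]))
for cam in('top','scene'):
    arm.get_image(cam)
    for r in arm.silhouettes(cam,'jig')[:1]:
        m=r['region'].astype(np.uint8); c=max(cv2.findContours(m,0,2)[0],key=cv2.contourArea)[:,0]
        P=np.array([ray(cam,(y,x),.01)[:2] for x,y in c],np.float32)
        print(cam,r['conf'],m.sum(),cv2.minAreaRect(P))
    for q in('insert_1','post'):
      for r in arm.silhouettes(cam,q)[:4]:
        m=r['region'].astype(np.uint8); c=max(cv2.findContours(m,0,2)[0],key=cv2.contourArea)[:,0]
        z=.05 if q[0]=='i' else .08
        P=np.array([ray(cam,(y,x),z)[:2] for x,y in c],np.float32)
        print(cam,q,round(r['conf'],2),m.sum(),r['point'],cv2.minAreaRect(P))
E
```

```text
top 0.81 2464 ((0.5639194250106812, -0.006499499082565308), (0.1739020198583603, 0.2212674468755722), 13.579513549804688)
top insert_1 0.67 149 [195.5, 247.6] ((0.50352942943573, 0.0365014523267746), (0.035263918340206146, 0.05583449453115463), 14.566831588745117)
top insert_1 0.64 148 [240.9, 225.7] ((0.3498471975326538, 0.10408031195402145), (0.03263622894883156, 0.05721009150147438), 25.048084259033203)
top insert_1 0.46 146 [169.7, 239.3] ((0.5999048948287964, 0.05880006030201912), (0.033926770091056824, 0.05638071149587631), 14.741443634033203)
top insert_1 0.35 214 [223.7, 378.1] ((0.3734428286552429, -0.4082408845424652), (0.06011826917529106, 0.0488358736038208), 88.47863006591797)
scene 0.93 3794 ((0.5633082985877991, -0.0038495510816574097), (0.18268470466136932, 0.22946839034557343), 13.67439079284668)
scene insert_1 0.74 256 [213.3, 264.1] ((0.5053472518920898, 0.03711027279496193), (0.03533666953444481, 0.06321343779563904), 14.415752410888672)
scene insert_1 0.7 231 [215.5, 330.4] ((0.364533394575119, 0.11942291259765625), (0.03633657842874527, 0.057915668934583664), 30.554929733276367)
scene insert_1 0.68 274 [232.5, 243.1] ((0.6039314866065979, 0.06175646185874939), (0.035537850111722946, 0.06250455975532532), 16.137367248535156)
scene insert_1 0.4 3755 [217.9, 243.9] ((0.5722636580467224, 0.01751037687063217), (0.17516948282718658, 0.21872688829898834), 14.569580078125)
scene post 0.77 288 [190.1, 245.2] ((0.5383954048156738, -0.036314111202955246), (0.07787365466356277, 0.04452575743198395), 79.33426666259766)
```

View pics/c1.png

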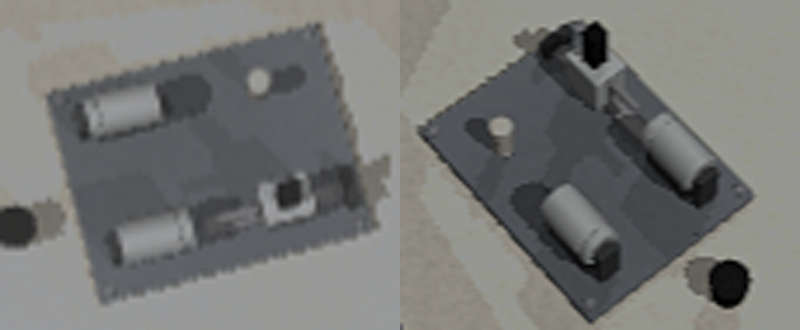

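```bash
cat >> h.py <<'E'
from scipy.spatial.transform import Rotation as R
def go(p,yaw_y):  # shift in tool axes to TCP p (world), roll so tool y is at yaw_y (deg)
    s=arm.observe(); M=R.from_rotvec(s['ee_rot']).as_matrix()
    d=M.T@(np.array(p)-s['position']); y=np.degrees(np.arctan2(M[1,1],M[0,1]))
    print('shift',np.round(d,4),'roll',round(-np.radians((yaw_y-y+180)%360-180),3),'pos',np.round(s['position'],4),'y ang',round(y,2))
E
python3 - <<'E'
from h import *
np.set_printoptions(precision=4,suppress=True)
for z in(.078,.09,.097):print(z,ray('top',(185.7,276.2),z),ray('scene',(183.5,246),z))
for y in np.arange(-.09,-.05,.01):
    pass
j=np.array([.564,-.006]);a=np.radians(14.2);u=np.array([-np.sin(a),np.cos(a)])
w=np.array([.504,.037])
for d in(.08,.1,.12):
    p=[*(w-u*d),.097];print(d,p,proj('top',p),proj('scene',p))
go([.53,-.07,.33],14.2)
E
```

```text
0.078 [ 0.5277 -0.0643  0.078 ] [ 0.5299 -0.0571  0.078 ]
0.09 [ 0.5259 -0.0636  0.09  ] [ 0.5331 -0.05    0.09  ]
0.097 [ 0.5248 -0.0632  0.097 ] [ 0.535  -0.0459  0.097 ]
0.08 [np.float64(0.5236245908703042), np.float64(-0.040555627991611116), 0.097] (np.float64(186.20772008506793), np.float64(269.6017135336294)) (np.float64(183.42153256745686), np.float64(250.65563867426744))
0.1 [np.float64(0.5285307385878802), np.float64(-0.05994453498951389), 0.097] (np.float64(184.6471377857641), np.float64(275.2141155032174)) (np.float64(178.72772318027975), np.float64(245.89077364278887))
0.12 [np.float64(0.5334368863054563), np.float64(-0.07933344198741665), 0.097] (np.float64(183.08848452424533), np.float64(280.8195799755205)) (np.float64(174.08901011717276), np.float64(241.18183899242933))
shift [ 0.4436 -0.3267  0.0747] roll -1.358 pos [ 0.2779 -0.5598  0.4047] y ang -63.6
```

```bash
python3 -m inch '0.037 -0.028 0.006 -0.12 0.09; 0.074 -0.056 0.012 -0.24 0.09; 0.111 -0.084 0.018 -0.36 0.09; 0.148 -0.112 0.024 -0.48 0.09; 0.185 -0.14 0.03 -0.6 0.09' 20; python3 -c "
from h import *
go([.529,-.061,.33],14.2)"
```

```text
clock: 1.7
position: [0.3819, -0.3505, 0.3748]
ee_rot: [2.706, 1.595, 0.0]
force: [-0.1, -0.2, 0.1]
width: 0.98
gripper_force: 0.0
shift [ 0.3245 -0.0114  0.0447] roll -0.753 pos [ 0.3819 -0.3505  0.3748] y ang -28.95
```

```bash
python3 -m inch '0.045 -0.002 0.006 -0.14 0.09; 0.09 -0.003 0.012 -0.28 0.09; 0.135 -0.005 0.018 -0.42 0.09; 0.18 -0.006 0.024 -0.56 0.09; 0.225 -0.008 0.03 -0.7 0.09'; python3 -c "
from h import *
go([.529,-.061,.33],14.2)"
```

```text
clock: 2.2
position: [0.4849, -0.1504, 0.3449]
ee_rot: [1.994, 2.427, 0.0]
force: [0.3, -1.7, -0.1]
width: 0.981
gripper_force: 0.0
shift [0.0791 0.0606 0.0149] roll -0.053 pos [ 0.4849 -0.1504  0.3449] y ang 11.19
```

```bash
python3 -m inch '0.04 0.03 0.01 -0.05 0.09; 0.079 0.06 0.015 -0.05 0.09; 0.079 0.06 0.015 -0.05 0.09'; python3 - <<'E'
from h import *
go([.529,-.061,.237],14.2)
im=save('scene','s2');t=save('top','t2')
for q,z in(('post',.078),('insert_1_mid',.045)):
    for r in arm.place_of('scene',q)[:3]: print(q,np.round(r['point'],1),round(r['conf'],2),ray('scene',r['point'],z))
s=arm.observe();M=R.from_rotvec(s['ee_rot']).as_matrix();p=s['position']+M[:,2]*.178
print('tip mid px',proj('scene',p))
cv2.imwrite('pics/c2.png',cv2.resize(im[130:260,180:320],(645,600),interpolation=cv2.INTER_CUBIC))
E
```

```text
clock: 2.5
position: [0.5303, -0.0556, 0.3297]
ee_rot: [-1.927, -2.48, -0.007]
force: [-0.8, -0.3, 0.9]
width: 0.977
gripper_force: 0.0
shift [-0.0053 -0.0029  0.0926] roll 0.002 pos [ 0.5303 -0.0556  0.3297] y ang 14.31
post [181.6 244.5] 0.85 [ 0.53085863 -0.06452411  0.078     ]
post [254.5 282.2] 0.63 [0.54114874 0.17522446 0.078     ]
insert_1_mid [232.2 239.3] 0.84 [0.60434716 0.05451401 0.045     ]
tip mid px (np.float64(165.94115470451908), np.float64(245.11562575177626))
```

View pics/c2.png

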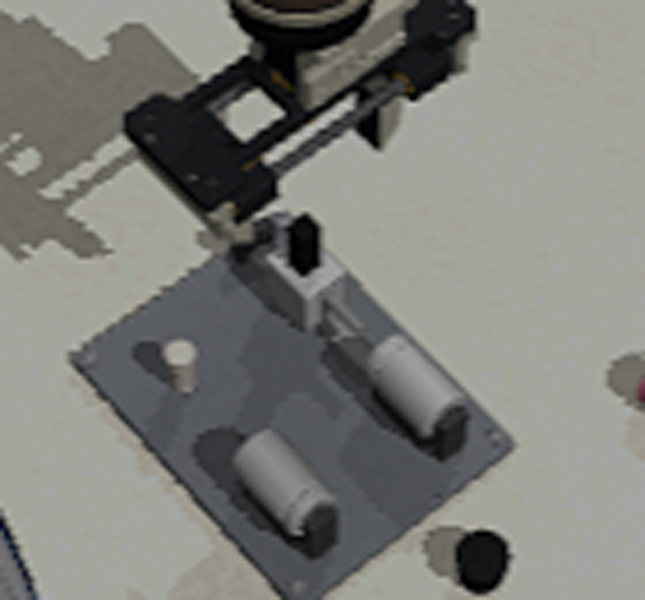

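```bash
python3 -m inch '-0.006 -0.002 0.03 0 0.09; -0.006 -0.002 0.06 0 0.09; -0.006 -0.002 0.09 0 0.09;-0.006 -0.002 0.09 0 0.0;-0.006 -0.002 0.09 0 0.0' 15;  python3 -m inch '0 0 0 0 0; 0 0 0 0 0;0 0 0 0 0;0 0 0 0 0;0 0 0 0 0' 15
```

```text
clock: 3.2
position: [0.5275, -0.0704, 0.2402]
ee_rot: [-1.942, -2.469, 0.001]
force: [-0.6, 0.3, 0.2]
width: 0.853
gripper_force: 0.0
clock: 3.7
position: [0.5278, -0.0693, 0.2401]
ee_rot: [1.939, 2.471, 0.0]
force: [-0.1, -0.6, -0.1]
width: 0.42
gripper_force: 0.0
```

```bash
python3 -m inch '0.007 0 0 0 0; 0.007 0 0 0 0;0.007 0 0 0 0;0.007 0 0 0 0;0.007 0 0 0 0' 30;  python3 -m inch '0 0 0 0 0; 0 0 0 0 0' ; python3 - <<'E'
from h import *
go([.530,-.062,.24],14.2); im=save('scene','s3')
cv2.imwrite('pics/c3.png',cv2.resize(im[130:260,180:320],(645,600),interpolation=cv2.INTER_CUBIC))
E
```

```text
clock: 4.2
position: [0.5282, -0.0612, 0.2402]
ee_rot: [1.936, 2.47, 0.008]
force: [10.0, 3.7, -6.7]
width: 0.173
gripper_force: 30.0
clock: 4.4
position: [0.5282, -0.0612, 0.2402]
ee_rot: [1.936, 2.47, 0.008]
force: [10.7, 3.7, -7.0]
width: 0.173
gripper_force: 30.0
shift [-0.0012  0.0015  0.0002] roll -0.007 pos [ 0.5282 -0.0612  0.2402] y ang 13.83
```

View pics/c3.png

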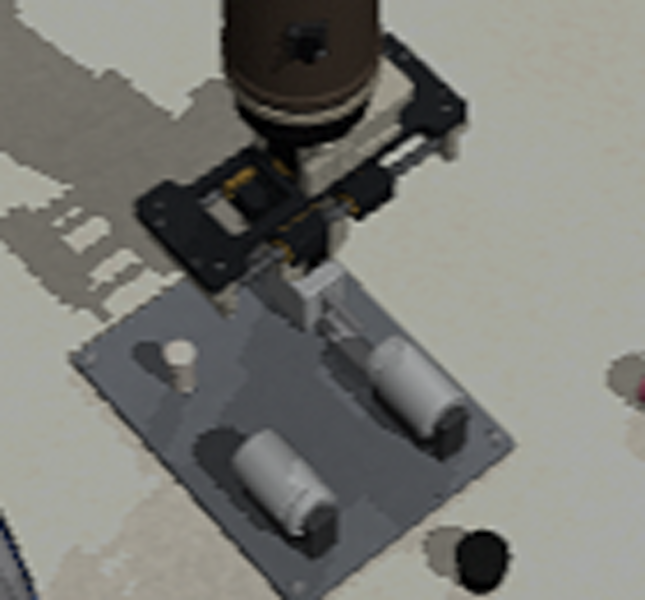

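```bash
python3 -m inch '0.005 0.0015 0 0 0; 0.01 0.0015 0 0 0;0.015 0.0015 0 0 0;0.02 0.0015 0 0 0;0.02 0.0015 0 0 0';python3 -m inch '0.003 0 0 0 0; 0.006 0 0 0 0;0.006 0 0 0 0'; python3 -m inch '0.003 0 0 0 0; 0.006 0 0 0 0;0.006 0 0 0 0'
```

```text
clock: 4.95
position: [0.5239, -0.0415, 0.2402]
ee_rot: [1.937, 2.471, 0.005]
force: [6.2, 2.0, -1.4]
width: 0.175
gripper_force: 30.0
clock: 5.25
position: [0.5226, -0.0361, 0.2402]
ee_rot: [1.937, 2.47, 0.004]
force: [6.1, 1.2, -2.4]
width: 0.173
gripper_force: 30.0
clock: 5.55
position: [0.522, -0.034, 0.2402]
ee_rot: [1.94, 2.464, 0.001]
force: [10.7, -11.8, -5.2]
width: 0.17
gripper_force: 30.0
```

```bash
python3 -m inch '0.002 0 0 0 0; 0.004 0 0 0 0;0.004 0 0 0 0'; python3 -c "
from h import *
im=save('scene','s4')
cv2.imwrite('pics/c4.png',cv2.resize(im[150:250,190:310],(720,600),interpolation=cv2.INTER_CUBIC))"
```

```text
clock: 5.85
position: [0.5217, -0.0331, 0.2402]
ee_rot: [1.941, 2.458, -0.002]
force: [14.7, -22.7, -8.8]
width: 0.17
gripper_force: 30.0
```

View pics/c4.png

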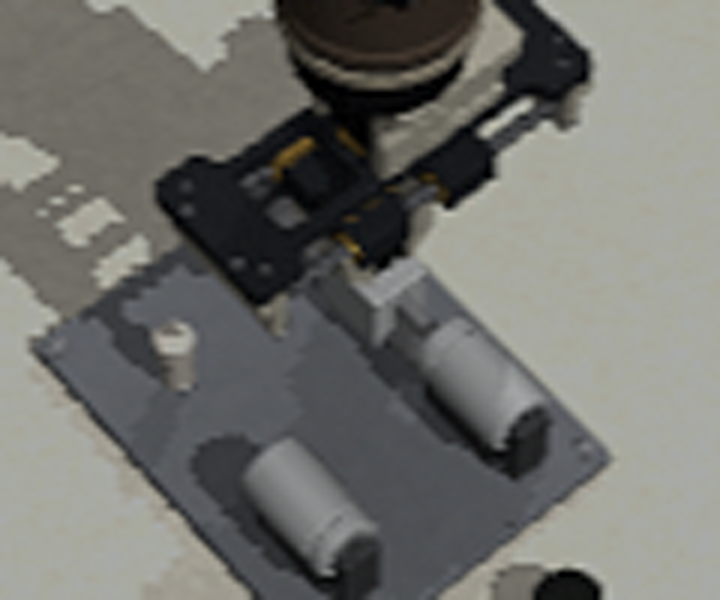

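```bash
python3 -m inch '-0.01 0.001 0 0 0; -0.02 0.001 0 0 0;-0.03 0.001 0 0 0;-0.04 0.001 0 0 0;-0.045 0.001 0 0 0';python3 -m inch '-0.002 0 0 0 0;-0.002 0 0 0 0'
```

```text
clock: 6.4
position: [0.5315, -0.0716, 0.2402]
ee_rot: [1.939, 2.47, 0.002]
force: [3.9, 2.3, 5.8]
width: 0.174
gripper_force: 30.0
clock: 6.6
position: [0.5319, -0.0735, 0.2402]
ee_rot: [1.939, 2.469, 0.002]
force: [5.3, -0.1, 4.4]
width: 0.174
gripper_force: 30.0
```

```bash
python3 -m inch '-0.003 0 0 0 0;-0.006 0 0 0 0;-0.006 0 0 0 0';python3 -m inch '-0.003 0 0 0 0;-0.003 0 0 0 0';python3 -m inch '-0.003 0 0 0 0;-0.003 0 0 0 0'
```

```text
clock: 6.9
position: [0.5333, -0.0789, 0.2402]
ee_rot: [1.939, 2.47, 0.002]
force: [4.5, 0.0, 4.8]
width: 0.169
gripper_force: 30.0
clock: 7.1
position: [0.5335, -0.0797, 0.2402]
ee_rot: [-1.937, -2.473, -0.004]
force: [1.7, 8.4, 7.1]
width: 0.172
gripper_force: 30.0
clock: 7.3
position: [0.5338, -0.0803, 0.2401]
ee_rot: [-1.933, -2.473, -0.006]
force: [-1.3, 17.1, 10.6]
width: 0.172
gripper_force: 30.0
```

```bash
python3 -m inch '0.004 0 0 0 0;0.004 0 0 0 0.05;0.004 0 0 0 0.05;0.004 0 0 0 0.05;0.004 0 0 0 0.05';python3 -m inch '0 0 -0.04 0 0.07; 0 0 -0.08 0 0.07; 0 0 -0.08 0 0.07';python3 -c "
from h import *
for i in range(3):
  im=save('scene','s5')
  for q,z in(('post',.078),('insert_1_mid',.045)):
    for r in arm.place_of('scene',q)[:3]: print(q,np.round(r['point'],1),round(r['conf'],2),ray('scene',r['point'],z))
a=np.radians(14.2)
go([.504-.018*np.sin(a),.0375+.018*np.cos(a),.32],14.2)
cv2.imwrite('pics/c5.png',cv2.resize(im[150:250,190:310],(720,600),interpolation=cv2.INTER_CUBIC))"
```

```text
clock: 7.8
position: [0.5325, -0.0809, 0.2393]
ee_rot: [-1.94, -2.47, 0.002]
force: [0.7, -0.2, 0.6]
width: 0.472
gripper_force: 0.0
clock: 8.1
position: [0.5346, -0.0803, 0.3243]
ee_rot: [1.936, 2.466, 0.006]
force: [0.0, 0.3, -0.4]
width: 0.729
gripper_force: 0.0
post [177.5 240.1] 0.84 [ 0.5358792  -0.08213376  0.078     ]
insert_1_mid [233.7 239.9] 0.49 [0.60484151 0.05925861 0.045     ]
post [176.5 239.1] 0.82 [ 0.53692989 -0.08636655  0.078     ]
insert_1_mid [233.6 237.5] 0.83 [0.61042579 0.05615329 0.045     ]
post [177.3 238.6] 0.82 [ 0.53931517 -0.08457702  0.078     ]
insert_1_mid [234.3 239.2] 0.7 [0.60727429 0.06004148 0.045     ]
shift [ 1.393e-01 -1.000e-04 -1.000e-03] roll -0.008 pos [ 0.5328 -0.0804  0.3189] y ang 13.76
```

View pics/c5.png

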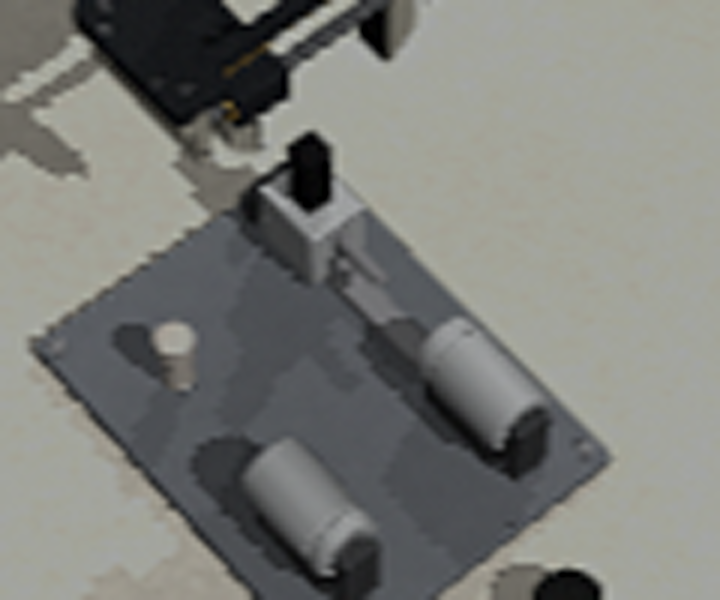

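```bash
python3 -m inch '0.045 0 0 0 0.07;0.09 0 0 0 0.07;0.139 0 0 0 0.07;0.139 0 0 0 0.07;0.139 0 0 0 0.07';python3 -c "
from h import *
a=np.radians(14.2)
go([.504-.018*np.sin(a),.0375+.018*np.cos(a),.204],14.2)"
```

```text
clock: 9.05
position: [0.4997, 0.056, 0.3195]
ee_rot: [-1.935, -2.474, 0.0]
force: [1.3, -1.1, -0.0]
width: 0.76
gripper_force: 0.0
shift [-0.001  -0.0003  0.1155] roll -0.004 pos [0.4997 0.056  0.3195] y ang 13.94
```

```bash
python3 -m inch '-0.001 0 0.045 0 0.07;-0.001 0 0.09 0 0.07;-0.001 0 0.115 0 0.07;-0.001 0 0.115 0 0.07;-0.001 0 0.115 0 0.02';python3 -m inch '0 0 0 0 0.02;0 0 0 0 0.02;0 0 0 0 0.02;0 0 0 0 0.02;0 0 0 0 0.02' 25
```

```text
clock: 9.55
position: [0.5006, 0.0528, 0.2049]
ee_rot: [-1.941, -2.47, 0.001]
force: [-0.5, -0.8, 0.0]
width: 0.719
gripper_force: 0.0
clock: 10.05
position: [0.5009, 0.0539, 0.2054]
ee_rot: [1.939, 2.47, 0.003]
force: [2.7, -0.3, 3.4]
width: 0.351
gripper_force: 25.0
```

```bash
python3 -m inch '0 0 -0.02 0 0.02;0 0 -0.05 0 0.02;0 0 -0.08 0 0.02;0 0 -0.12 0 0.02;0 0 -0.12 0 0.02';python3 -c "
from h import *
im=save('scene','s6')
print(arm.observe()['width'])
cv2.imwrite('pics/c6.png',cv2.resize(im[130:250,200:344],(720,600),interpolation=cv2.INTER_CUBIC))"
```

```text
clock: 10.55
position: [0.5014, 0.0544, 0.3291]
ee_rot: [1.937, 2.467, 0.008]
force: [1.7, -0.1, -1.5]
width: 0.35
gripper_force: 25.0
0.3531622191667815
```

View pics/c6.png

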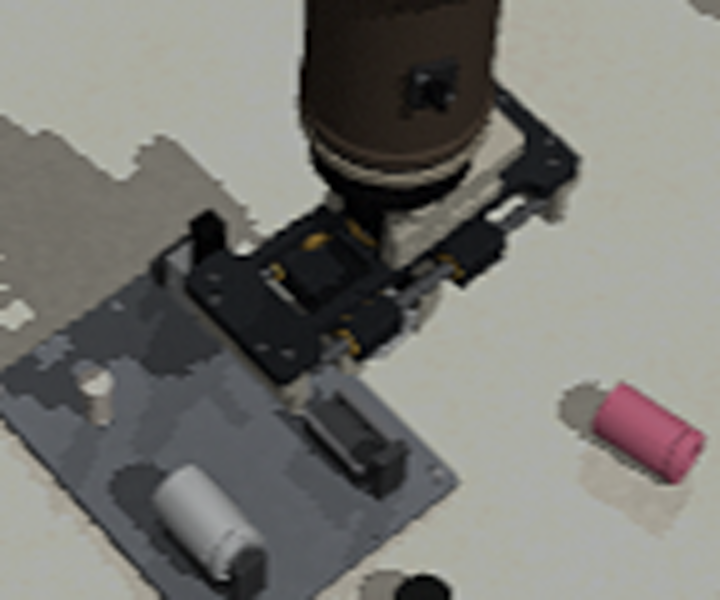

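```bash
python3 -m inch '-0.03 -0.03 0 0 0.02;-0.06 -0.065 0 0 0.02;-0.09 -0.1 0 0 0.02;-0.12 -0.135 0 0 0.02;-0.14 -0.16 0 0 0.02';python3 -m inch '0 0 0 0 0.02;0 0 0 0 0.02;0 0 0 0 0.02;0 0 0 0 0.02;0 0 0 0 0.02' 3; python3 -c "
from h import *
im=save('scene','s7');tm=save('top','t7')
r,c=map(int,proj('scene',arm.observe()['position']-[0,0,.16]))
r2,c2=map(int,proj('top',arm.observe()['position']-[0,0,.16]))
f=lambda m,r,c:cv2.resize(m[r-45:r+45,c-45:c+45],(400,400),interpolation=cv2.INTER_CUBIC)
cv2.imwrite('pics/c7.png',np.hstack([f(im,r,c),f(tm,r2,c2)]))
for q in arm.silhouettes('scene','insert_1'): print(q['point'],q['conf'],q['region'].sum())
print(r,c)"
```

```text
clock: 11.1
position: [0.3753, -0.1224, 0.3234]
ee_rot: [-1.941, -2.467, 0.003]
force: [0.7, -0.7, -1.0]
width: 0.353
gripper_force: 25.0
clock: 11.6
position: [0.3785, -0.1196, 0.3246]
ee_rot: [-1.937, -2.473, -0.0]
force: [0.1, -0.0, -1.2]
width: 0.358
gripper_force: 3.0
[231.2, 238.2] 0.59 263
[213.9, 329.4] 0.54 215
[344.9, 342.3] 0.46 1972
[131.1, 286.4] 0.4 46
128 285
```

View pics/c7.png

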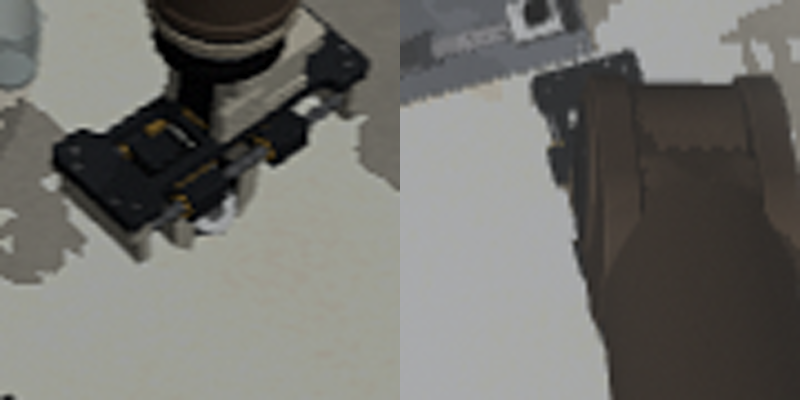

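```bash
cat >> h.py <<'E'
def chk(n):
    im=save('scene',n).astype(int); p=arm.observe()['position']
    print([ (k,im[tuple(np.round(proj('scene',p-[0,0,.159+k/1000])).astype(int))].tolist()) for k in(10,20,26,32,38,44,52)], arm.observe()['width'])
    for q in arm.silhouettes('scene','insert_1'):
        if abs(q['point'][0]-proj('scene',p-[0,0,.17])[0])<25 and abs(q['point'][1]-285)<40:
            m=np.argwhere(q['region']);print(q['point'],q['conf'],len(m),m.min(0),m.max(0))
E
python3 -c "
from h import *
chk('s8')"
python3 -m inch '0 0 -0.03 0 0.02;0 0 0 0 0.02;0 0 -0.03 0 0.02;0 0 0 0 0.02;0 0 0 0 0.02' 3;python3 -m inch '0 0 -0.03 0 0.02;0 0 0 0 0.02;0 0 -0.03 0 0.02;0 0 0 0 0.02;0 0 0 0 0.02' 3; python3 -c "
from h import *
chk('s9')"
```

```text
[(10, [16, 14, 13]), (20, [160, 159, 157]), (26, [121, 119, 118]), (32, [65, 66, 65]), (38, [149, 161, 159]), (44, [151, 159, 158]), (52, [148, 158, 157])] 0.35720902237282753
[132.9, 287.4] 0.48 32 [129 285] [135 292]
clock: 12.35
position: [0.3772, -0.1203, 0.3232]
ee_rot: [-1.938, -2.469, 0.002]
force: [-1.3, -0.0, -1.4]
width: 0.356
gripper_force: 3.0
clock: 12.85
position: [0.3771, -0.1203, 0.3235]
ee_rot: [-1.937, -2.469, 0.002]
force: [0.1, -0.3, -1.7]
width: 0.357
gripper_force: 3.0
[(10, [15, 11, 11]), (20, [142, 141, 140]), (26, [82, 82, 81]), (32, [87, 86, 86]), (38, [91, 91, 90]), (44, [92, 91, 91]), (52, [93, 94, 92])] 0.35408919991614113
```

```bash
python3 -m inch '0 0 0.03 0 0.02;0 0 0.06 0 0.02;0 0 0.09 0 0.02;0 0 0.105 0 0.02;0 0 0.105 0 0.02' 3;python3 -m inch '0 0 0.003 0 0.02;0 0 0.006 0 0.02;0 0 0.006 0 0.02' 3;python3 -m inch '0 0 0.003 0 0.02;0 0 0.006 0 0.02;0 0 0.006 0 0.02' 3
```

```text
clock: 13.45
position: [0.3778, -0.1203, 0.2189]
ee_rot: [-1.937, -2.47, 0.002]
force: [-0.3, -0.7, -1.1]
width: 0.353
gripper_force: 3.0
clock: 13.75
position: [0.3785, -0.1204, 0.2144]
ee_rot: [1.939, 2.47, 0.001]
force: [-0.3, -0.2, -0.8]
width: 0.351
gripper_force: 3.0
clock: 14.05
position: [0.3784, -0.1204, 0.2077]
ee_rot: [1.939, 2.471, 0.001]
force: [1.4, -0.4, 1.2]
width: 0.352
gripper_force: 3.0
```

```bash
python3 -m inch '0 0 0.002 0 0.02;0 0 0.004 0 0.02;0 0 0.004 0 0.02' 3; python3 -c "
from h import *
chk('s10')
im=cv2.imread('pics/s10.png');r,c=map(int,proj('scene',arm.observe()['position']-[0,0,.18]))
cv2.imwrite('pics/c10.png',cv2.resize(im[r-40:r+35,c-50:c+50],(800,600),interpolation=cv2.INTER_CUBIC))"
```

```text
clock: 14.35
position: [0.3783, -0.1203, 0.2036]
ee_rot: [1.939, 2.471, 0.0]
force: [2.6, -0.6, 1.6]
width: 0.364
gripper_force: 3.0
[(10, [14, 13, 13]), (20, [39, 37, 36]), (26, [97, 97, 96]), (32, [97, 96, 95]), (38, [96, 95, 94]), (44, [88, 89, 87]), (52, [91, 91, 89])] 0.3653551838308146
```

View pics/c10.png

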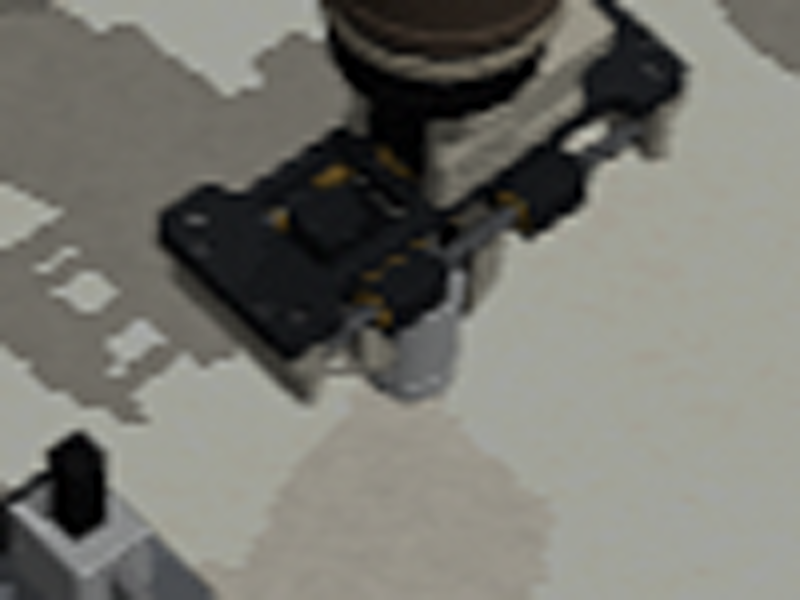

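```bash
python3 -m inch '0 0 0 0 0.05;0 0 0 0 0.05;0 0 0 0 0.05;0 0 0.004 0 0.05;0 0 0.008 0 0.05' 20; python3 -m inch '0 0 0 0 0.05;0 0 0 0 0.05;0 0 0 0 0.02;0 0 0 0 0.02;0 0 0 0 0.02' 20;python3 -m inch '0 0 0 0 0.02;0 0 0 0 0.02;0 0 0 0 0.02' 20;python3 -c "
from h import *
chk('s11')"
```

```text
clock: 14.95
position: [0.378, -0.1204, 0.1954]
ee_rot: [1.94, 2.471, -0.0]
force: [0.1, -0.2, 0.1]
width: 0.545
gripper_force: 0.0
clock: 15.45
position: [0.3781, -0.1203, 0.1958]
ee_rot: [1.94, 2.471, 0.0]
force: [-1.5, 0.6, -0.3]
width: 0.36
gripper_force: 20.0
clock: 15.75
position: [0.3781, -0.1204, 0.1958]
ee_rot: [1.94, 2.471, 0.0]
force: [-0.8, -0.4, 1.7]
width: 0.366
gripper_force: 20.0
[(10, [18, 16, 15]), (20, [82, 80, 79]), (26, [99, 99, 98]), (32, [97, 96, 95]), (38, [88, 86, 85]), (44, [89, 89, 88]), (52, [115, 114, 113])] 0.36009567391600766
[162.5, 285.8] 0.4 69 [157 281] [167 289]
```

```bash
python3 -m inch '0 0 -0.02 0 0.02;0 0 -0.055 0 0.02;0 0 -0.09 0 0.02;0 0 -0.12 0 0.02;0 0 -0.15 0 0.02' 25;python3 -m inch '0 0 -0.015 0 0.02;0 0 -0.02 0 0.02;0 0 -0.02 0 0.02;0 0 -0.02 0 0.02;0 0 -0.02 0 0.02' 25;python3 -c "
from h import *
chk('s12');print(arm.observe()['dq'].round(3))
q=arm.silhouettes('scene','insert_1')
for r in q:
  if r['point'][0]<140 and r['region'].sum()<500:
    m=r['region'].astype(np.uint8);print(r['point'],r['conf'],m.sum());ys,xs=np.nonzero(m)
    for y in range(ys.min(),ys.max()+1):print(y,xs[ys==y].min(),xs[ys==y].max())
p=arm.observe()['position']-[0,0,.1678]
print('expect mid',proj('scene',p),'bottom',proj('scene',p-[0,0,.028]))"
```

```text
clock: 16.35
position: [0.3776, -0.1202, 0.347]
ee_rot: [-1.939, -2.471, 0.0]
force: [0.6, -1.2, -2.2]
width: 0.36
gripper_force: 25.0
clock: 16.85
position: [0.3777, -0.1203, 0.3647]
ee_rot: [-1.938, -2.47, 0.001]
force: [0.2, -0.6, -1.7]
width: 0.359
gripper_force: 25.0
[(10, [54, 54, 52]), (20, [89, 88, 87]), (26, [89, 89, 88]), (32, [92, 90, 90]), (38, [92, 92, 90]), (44, [77, 77, 75]), (52, [69, 68, 67])] 0.3580264674527411
[ 0.001 -0.004 -0.002 -0.003 -0.001  0.003  0.002]
expect mid (np.float64(120.3596039533676), np.float64(286.1718789007374)) bottom (np.float64(127.06459062075972), np.float64(285.5964338506396))
```

```bash
python3 -c "
from h import *
arm.get_image('scene')
for q,z in(('post',.078),('insert_1_mid',.045)):
    for r in arm.place_of('scene',q)[:3]: print(q,np.round(r['point'],1),round(r['conf'],2),ray('scene',r['point'],z))
print(arm.observe()['force'],arm.sign_off())"
```

```text
post [234.2 238.4] 0.51 [0.61546951 0.07439852 0.078     ]
insert_1_mid [234.8 241.3] 0.61 [0.6029211  0.06386044 0.045     ]
the job is handed in; nothing more can be done
[ 0.74373928 -0.11055727 -0.5604672 ] None
```

I handed the job in with the work-rest insert held still, well up, its middle about 0.197 m above the bench. The pin stopped after about 46 mm of carriage travel, so the carriage end is the dimple. The carriage is back at its rear stop and the other insert is still in its waiting rest. I inferred "well up" from that stop and from which end I gripped, and saw the insert standing upright on the bench before the final regrip and lift. I did not look into the well or view the final hold.

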